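# Spread the snap ring over the lathe countershaft

### The job

The step pulley is back on the lathe's countershaft and now needs its snap ring. Pick up the snap-ring pliers, put their two tips into the gap of the open snap ring, squeeze the handles so that the ring spreads, and with the pliers slide it down over the upright shaft to its groove, where it lies level against the pulley's hub. Finish while holding it there: keep the pliers squeezed and the ring spread around the shaft without letting it snap shut; do not touch the ring with the fingers, do not force it down on the pulley, and leave the other things on the bench alone.

Things in the scene. Friction and masses are not known exactly. Their poses are not given: they have to be found in the camera images.
- pliers: snap-ring pliers lying flat on the bench, dark steel, two black grips, 216 mm long, 160 g. Origin on the pivot's axis at the level of the grips' underside (bench level when lying); x from pivot to tips, y across, z up. Symmetric about x. The jaws do not cross: squeezing the handles moves the tips APART; a spring opens the handles again. Centre of mass near x = -46 mm
- pliers_grip (a point): best place to take the pliers: midway between grips, 52 mm behind the pivot, 10 mm above their underside; axes as the pliers'. Grips: x -130 to -32 mm from the pivot, 20 mm high, 14 mm thick; outside width here 66.5 mm at rest and 47 to 50 mm at the stop; outer faces parallel at 61 mm. Squeezing takes 10 to 12 N here, 11 N more with the ring on. Hold at 64 mm until the tips are in the gap
- pliers_tips (a point): midway between the lower ends of the two tips, 81 mm before the pivot, 1 mm above the level of the grips' underside; axes as the pliers'. Each tip is a round pin, 4 mm thick, pointing down, 5.5 mm long below a jaw 6.5 mm high. Pin centres: y = +-2.5 mm at rest (x 81 mm from the pivot), y = +-15 mm at the stop (x 80 mm)
- pliers_left (a joint): turn of the pliers' left lever, rad: 0 at rest (tips together), 0.166 at the stop; the right lever turns alike
- ring: the snap ring, plain steel, flat on the bench, 36 g: a C-shaped spring ring, 5 mm thick, 6 mm wide, 56 mm across, with a gap between two thick notched ends. Origin: centre of the ring on its underside; z up; the gap is on the -x side, the unbroken back on +x. Relaxed, it is too narrow for the shaft; fully spread it is a round hole of 44 mm diameter about the origin
- ring_gap (a point): middle of the ring's gap, level with the notches, 28 mm from the ring's origin towards -x, on the underside; axes as the ring's. Relaxed, the end faces stand at y = +-8 mm; fully spread at +-15 mm. In each face is a V notch, 6 mm wide, 3 mm deep: pins of the pliers pushed outwards sit in the notches and carry the ring by friction. Full spread takes 7 N at each end
- ring_left (a joint): how far the ring's left half is spread, rad: 0 relaxed, about 0.15 to 0.16 fully spread by the pliers; its end moves 47 mm per rad
- ring_right (a joint): the same for the ring's right half
- countershaft: fixed, upright on the bench: green bearing housing with round flange (124 mm), aluminium two-step V-belt pulley (114 and 90 mm) and steel shaft stub, 40 mm in diameter, rising from the pulley's hub. Origin on the shaft's axis at bench level, z up. Hub's flat top (57 mm wide) at 104 mm, shaft's end at 135 mm, its last 5 mm tapering to 33 mm diameter
- hub_face (a point): point on the shaft's axis at the height of the hub's flat top, 104 mm above the bench: the ring's origin belongs here. The groove, 37 mm in diameter and 5.5 mm wide, begins right at the hub's top and goes up from it
- spacer: bystander: closed steel spacer ring, 55 mm across, 6 mm thick
- bearing: bystander: steel ball bearing, 52 mm across, 15 mm thick
- cup: bystander: turned wooden cup, 68 mm across, 62 mm high
- blank: bystander: solid turned wooden blank, 66 mm across, 58 mm high
- spanner: bystander: steel spanner, 200 mm long
- mallet: bystander: mallet with rubber head and wooden handle, 270 mm long
- chuck_key: bystander: steel T-handled chuck key, 100 mm
Not all that is in view belongs to the job. What is shaped like the ring but turquoise is not meant.

How it is judged:
By the outcome, as a careful person would: the job done as asked, in the order asked, and still so for the second after the job is handed in, while the arm keeps its last pose, push and grip.
It also fails if it takes over 48 s, if anything falls off the work surface, if the arm or the gripper's body presses on something with over 40 N, if the wrist force passes 120 N, or if a joint passes its speed limit or range.

### The arm

A 6-joint arm with a two-finger parallel gripper is mounted at the origin on the work surface. World frame = base frame: x ahead of the robot, y to its left, z up, the work surface at z = 0. Lengths are in m, angles in rad, forces in N, time in s.
With the tool pointing down it reaches from about 0.3 to 0.875 m from the base axis. Payload 6.4 kg.
Tool frame: the origin (TCP) lies midway between the tips of the shut fingers; the grasp point (between the pads) lies 19 mm behind it; x points along the fingers, z is the direction in which the jaws open and shut, and the axes are right-handed (so a half turn about x gives the same grasp; the last joint's range is limited). The gripper opens to 85 mm and grips with 20 to 120 N. Pads are 22 mm wide; open, the fingers measure 114 mm over their backs; the gripper's body (76 mm by 85 mm) begins 54 mm behind the grasp point. The pads swing forward as they close: fully open they stand 13 mm farther back than shut.
Start: joints at [-1.377, 0.181, 1.607, -0, 1.354, -0.206], TCP at [0.224, -0.53, 0.231] pointing down, gripper open.
Joint ranges: [-2.99, 2.99], [-0.89, 2.07], [0.3, 2.58], [-1.14, 4.28], [0, 2.63], [-3.12, 3.12]. Speed limits (rad/s): [2.57, 2.57, 3.01, 3.14, 3.14, 3.14].

### API

Orientations are given as a unit quaternion [x, y, z, w].
In Python, from plant import status, vision, ticket gives the robot as it stands. The module is installed in compiled form; this text tells all that it offers.
- The arm moves only by the shell command python3 -m crank 'ROWS' [FORCE]. ROWS is text: rows parted by semicolons, each of 7 numbers parted by spaces: the shift along the world's x, y, z in mm, then the turn, a rotation vector about the world's x, y, z in degrees, then the opening, from -1 (shut) to 1 (fully open), so that 0 is half open. A call has 1 to 10 rows; each row shifts and turns the commanded pose from where the row before left it; what a row does not reach is not made up. A row lasts 1/10 s, in which the tool goes at most 50 mm and 8.59 degrees, less where a joint would pass 70% of its speed; a pose out of reach is approached as far as the arm can. A call is refused whole if a number of a shift passes 50 or a number of a turn 8.59, either way. A call with a gripper value outside its range is refused whole. The fingers move at their own pace and stop on an object; FORCE is the grip in N (left out, the last holds). Time passes only in rows, so rows that do not move let the fingers close. It gives the time, the measured TCP pose, the force and the opening at its end, in the units of the state.
- status.read_state(): the state, without advancing time (a new reading comes with each control period).
- vision.read_camera(name): name is "side" or "top"; returns a dict with "frame" (384x512x3 uint8, blue, green, red), "K" (3x3 intrinsics, pixels), "rvec" (rotation vector, rad) and "tvec" (3), from world to camera coordinates, as OpenCV has them. Camera axes: x right, y down, z forward; pixel columns grow to the right and rows downward; lengths in m; the calibration is good to about 2 mm. A picture is of the moment at which its call begins. There is no depth.
- ticket.close_job(): hands the job in, once; it reports no verdict.
The state is a dict: "time": time; "joint_positions": joint angles; "dq": joint speeds; "joint_torque": joint torques, N m; "ee_pos": TCP position; "eef_rot": TCP orientation; "ft_force": force on the tool from outside, world axes, zero at the start; "ft_torque": the same for the moment, N m; "opening": finger opening in m.
Only numpy, scipy, OpenCV 4.12 (cv2) and the standard library are available. Lean on these libraries where they do the work, as an engineer would, in place of code of your own. Each camera call takes 0.05 s, during which the arm holds its last target. There are 200 camera calls.

## Working session

There is one attempt and no reset: what is moved stays moved. The work goes in short steps, Python scripts to look and compute and a shell command to move; the robot and the scene stay as the last step left them, time stands still between calls to the robot, and variables do not carry over. Pictures are saved under pics/ and viewed, about 8 in all and at most 12, crops included, and the job is handed in when it is done.

```bash
mkdir -p pics; ls
cat > h.py <<'E'
import numpy as np,cv2
from plant import status,vision,ticket
def cam(n):
    c=vision.read_camera(n);c['R']=cv2.Rodrigues(np.array(c['rvec'],float))[0];c['t']=np.array(c['tvec'],float).ravel();c['K']=np.array(c['K'],float);return c
def ray(c,uv,z):
    d=c['R'].T@(np.linalg.inv(c['K'])@np.array([uv[0],uv[1],1.]));o=-c['R'].T@c['t']
    return o+d*(z-o[2])/d[2]
def proj(c,p):
    q=c['K']@(c['R']@np.array(p,float)+c['t']);return q[:2]/q[2]
E
python3 - <<'E'
from h import *
for n in('top','side'):
    c=cam(n);print(n,c['K'].round(1).tolist(),(-c['R'].T@c['t']).round(3),c['R'].round(2).tolist())
    cv2.imwrite(f'pics/{n}0.png',c['frame']);np.save(f'pics/{n}0.npy',c,allow_pickle=True)
s=status.read_state();print(s)
E
```

```text
pics
top [[426.1, 0.0, 256.9], [0.0, 426.1, 193.4], [0.0, 0.0, 1.0]] [ 0.371 -0.015  1.574] [[-0.02, -1.0, -0.02], [-0.99, 0.02, -0.13], [0.13, 0.02, -0.99]]
side [[384.3, 0.0, 249.9], [0.0, 384.3, 198.8], [0.0, 0.0, 1.0]] [0.286 0.681 0.869] [[-0.92, -0.39, -0.01], [-0.28, 0.68, -0.68], [0.28, -0.62, -0.73]]
{'time': 0.1, 'joint_positions': array([-1.37727801e+00,  1.81504574e-01,  1.60791595e+00, -1.24007549e-05,
        1.35379024e+00, -2.06299960e-01]), 'dq': array([-0.00069237, -0.00138184, -0.00226593,  0.00045653, -0.00030973,
       -0.00079013]), 'joint_torque': array([ 2.71430526e-04, -4.45881200e+01, -3.52237809e+01, -2.89417512e-04,
        4.13343907e-03, -2.64866384e-05]), 'ee_pos': array([ 0.22373336, -0.5291431 ,  0.23044913]), 'eef_rot': array([ 0.39115535,  0.58973777, -0.39034716,  0.5889278 ]), 'ft_force': array([-0.88062425,  0.39737901, -0.22654618]), 'ft_torque': array([ 0.00081202, -0.00375156,  0.03145404]), 'opening': 0.08534762364784049}
```

View pics/top0.png

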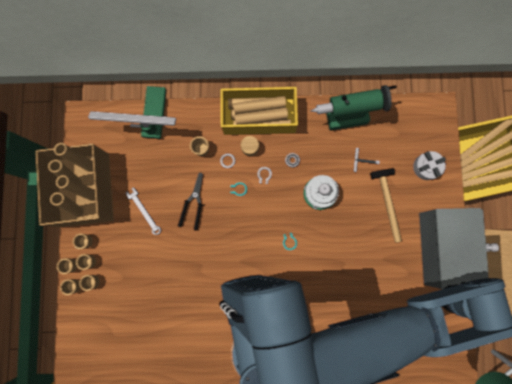

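View pics/side0.png

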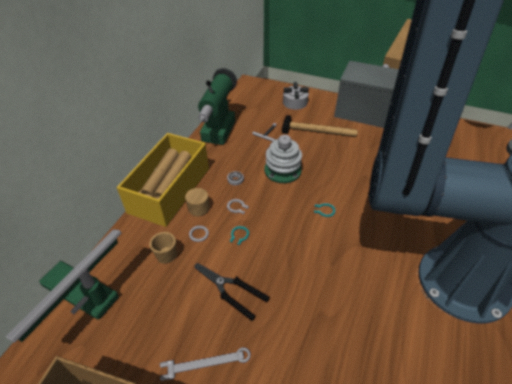

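Run:
```python
from h import *
t=np.load('pics/top0.npy',allow_pickle=True).item()['frame'];s=np.load('pics/side0.npy',allow_pickle=True).item()['frame']
z=lambda im,x,y,w,h,k:cv2.resize(im[y:y+h,x:x+w],None,fx=k,fy=k,interpolation=cv2.INTER_CUBIC)
a=np.hstack([z(t,170,165,50,70,6),z(t,240,150,60,60,7)[:420],])
b=np.hstack([z(s,190,258,84,66,4),z(s,220,190,36,30,8.8)[:264]])
w=max(a.shape[1],b.shape[1]);p=lambda i:cv2.copyMakeBorder(i,0,0,0,w-i.shape[1],0)
m=np.vstack([p(a),p(b)]);print(m.shape);m=cv2.resize(m,None,fx=.85,fy=.85);cv2.imwrite('pics/crop1.png',m)
```

```text
(684, 720, 3)
```

View pics/crop1.png

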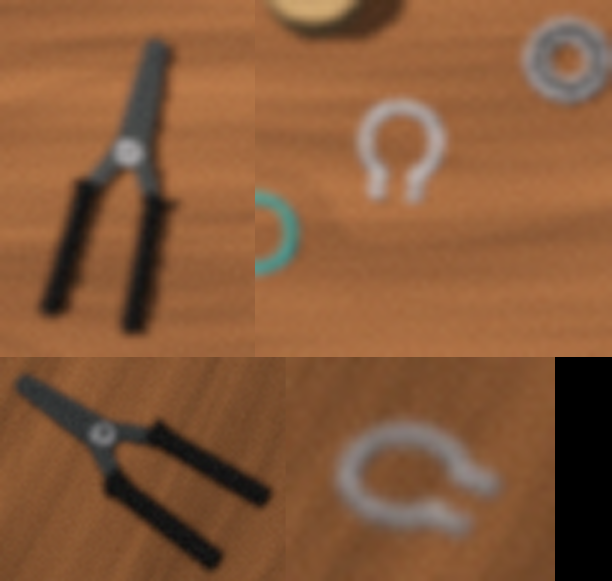

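```bash
cat > m.py <<'E'
from h import *
T=np.load('pics/top0.npy',allow_pickle=True).item();S=np.load('pics/side0.npy',allow_pickle=True).item()
def up(c,box,k=8):
    x,y,w,h=box;return cv2.resize(c['frame'][y:y+h,x:x+w],None,fx=k,fy=k,interpolation=cv2.INTER_CUBIC)
def W(c,box,pts,z,k=8):
    return np.array([ray(c,((p[0]+.5)/k-.5+box[0],(p[1]+.5)/k-.5+box[1]),z) for p in pts])
def big(m):
    cs=cv2.findContours(m.astype(np.uint8),cv2.RETR_EXTERNAL,cv2.CHAIN_APPROX_NONE)[0]
    return sorted(cs,key=cv2.contourArea)[::-1]
for c,n,bp,br in((T,'top',(172,168,40,66),(252,160,26,28)),(S,'side',(188,258,88,66),(222,194,30,24))):
    im=up(c,bp).astype(int);mx=im.max(2)
    R=im[:,:,2]-im[:,:,0]
    g=mx<48; cs=[q for q in big(g)[:2]]
    rc=[]
    for q in cs:
        m=cv2.moments(q);rc.append((m['m10']/m['m00'],m['m01']/m['m00']))
    w=W(c,bp,rc,.012);print(n,'grips',[cv2.contourArea(q)/64 for q in cs],w.round(4).tolist())
    for q in cs:
        l=cv2.fitLine(q,cv2.DIST_L2,0,.01,.01).ravel();a=W(c,bp,[l[2:]-100*l[:2],l[2:]+100*l[:2]],.012);d=a[1]-a[0];print('  dir',np.degrees(np.arctan2(d[1],d[0])).round(1))
        ws=W(c,bp,q[:,0,:],.012); print('  x range',ws[:,0].min().round(4),ws[:,0].max().round(4))
    sat=R; gm=(R<30); q=big(gm)[0]; ws=W(c,bp,q[:,0,:],.012);i=ws[:,0].argmax();print('  all xrange',ws[:,0].min().round(4),ws[i].round(4),cv2.contourArea(q)/64)
    # jaw axis: part in front
    bm=(im.min(2)>95);
    for q in big(bm)[:2]:
        m=cv2.moments(q); 
        if m['m00']: print('  pivot?',m['m00']/64,W(c,bp,[(m['m10']/m['m00'],m['m01']/m['m00'])],.022).round(4))
    im=up(c,br).astype(int);bm=(im[:,:,0]>95)
    cs=cv2.findContours(bm.astype(np.uint8),cv2.RETR_EXTERNAL,cv2.CHAIN_APPROX_NONE)[0];q=max(cs,key=cv2.contourArea)
    ws=W(c,br,q[:,0,:],.0025)
    np.save(f'pics/ring_{n}.npy',ws);print('ring area',cv2.contourArea(q)/64,'bbox',ws.min(0).round(4),ws.max(0).round(4))
    # outer circle robust fit on points in the back half
    from scipy.optimize import least_squares
    cx=ws[:,0].max()-.028;cy=(ws[:,1].max()+ws[:,1].min())/2
    for _ in range(5):
        d=np.hypot(ws[:,0]-cx,ws[:,1]-cy);k=(d>.024)&(ws[:,0]>cx-.012)
        f=least_squares(lambda p:np.hypot(ws[k,0]-p[0],ws[k,1]-p[1])-p[2],[cx,cy,.028],loss='soft_l1',f_scale=.001).x;cx,cy=f[:2]
    print(' circle',f.round(4))
    for sg in(1,-1):
        e=ws[(ws[:,0]<cx-.027)&(sg*(ws[:,1]-cy)>0)];print('  end',len(e),e.mean(0).round(4),e[:,0].min().round(4))
    out=up(c,br);cv2.imwrite(f'pics/r_{n}.png',out)
E
python3 m.py
```

```text
top grips [76.265625, 74.7890625] [[0.5013, 0.2857, 0.012], [0.4888, 0.2322, 0.012]]
  dir -16.9
  x range 0.4553 0.5478
  dir -10.2
  x range 0.4414 0.5389
  all xrange 0.4405 [0.6504 0.2268 0.012 ] 352.9375
  pivot? 29.9453125 [[0.5686 0.243  0.022 ]]
ring area 133.765625 bbox [ 0.605  -0.0431  0.0025] [0.673  0.014  0.0025]
 circle [ 0.6449 -0.0141  0.0284]
  end 57 [0.6116 0.002  0.0025] 0.6078
  end 68 [ 0.6103 -0.0216  0.0025] 0.605
side grips [226.0234375, 213.453125] [[0.5021, 0.2849, 0.012], [0.49, 0.2317, 0.012]]
  dir 162.7
  x range 0.4522 0.554
  dir 170.7
  x range 0.4386 0.5452
  all xrange 0.4385 [0.6529 0.2199 0.012 ] 788.671875
  pivot? 22.2734375 [[0.5682 0.2454 0.022 ]]
ring area 111.203125 bbox [ 0.6094 -0.0471  0.0025] [0.6738 0.007  0.0025]
 circle [ 0.6465 -0.0201  0.0269]
  end 46 [ 0.6148 -0.0033  0.0025] 0.6116
  end 56 [ 0.6137 -0.0277  0.0025] 0.6094
```

Run:
```python
from m import up
from h import *
T=np.load('pics/top0.npy',allow_pickle=True).item();S=np.load('pics/side0.npy',allow_pickle=True).item()
a=up(T,(300,170,44,44),9);b=up(S,(258,128,50,56),7)
cv2.imwrite('pics/crop2.png',np.hstack([a[:392],b]))
```

```text
top grips [76.265625, 74.7890625] [[0.5013, 0.2857, 0.012], [0.4888, 0.2322, 0.012]]
  dir -16.9
  x range 0.4553 0.5478
  dir -10.2
  x range 0.4414 0.5389
  all xrange 0.4405 [0.6504 0.2268 0.012 ] 352.9375
  pivot? 29.9453125 [[0.5686 0.243  0.022 ]]
ring area 133.765625 bbox [ 0.605  -0.0431  0.0025] [0.673  0.014  0.0025]
 circle [ 0.6449 -0.0141  0.0284]
  end 57 [0.6116 0.002  0.0025] 0.6078
  end 68 [ 0.6103 -0.0216  0.0025] 0.605
side grips [226.0234375, 213.453125] [[0.5021, 0.2849, 0.012], [0.49, 0.2317, 0.012]]
  dir 162.7
  x range 0.4522 0.554
  dir 170.7
  x range 0.4386 0.5452
  all xrange 0.4385 [0.6529 0.2199 0.012 ] 788.671875
  pivot? 22.2734375 [[0.5682 0.2454 0.022 ]]
ring area 111.203125 bbox [ 0.6094 -0.0471  0.0025] [0.6738 0.007  0.0025]
 circle [ 0.6465 -0.0201  0.0269]
  end 46 [ 0.6148 -0.0033  0.0025] 0.6116
  end 56 [ 0.6137 -0.0277  0.0025] 0.6094
```

View pics/crop2.png

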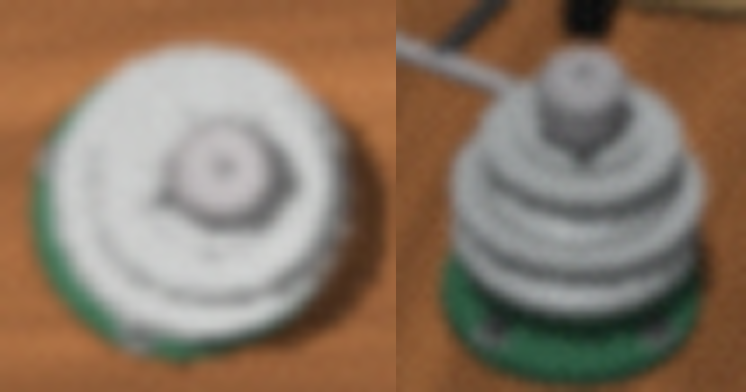

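Run:
```python
from h import *
from scipy.spatial.transform import Rotation as Ro
s=status.read_state();R=Ro.from_quat(s['eef_rot']).as_matrix();print(R.round(3).tolist(),'z heading',np.degrees(np.arctan2(R[1,2],R[0,2])))
T=np.load('pics/top0.npy',allow_pickle=True).item();S=np.load('pics/side0.npy',allow_pickle=True).item()
a,b=(228/9+300-.5,172/9+170-.5),(186/7+258-.5,70/7+128-.5)
for z in(.130,.135,.14):print(z,ray(T,a,z).round(4),ray(S,b,z).round(4))
# ring & pivot two-view: consistent height?
for z in (0,.005,.01,.02,.03):print(z,'ringc',ray(T,proj(T,[.6449,-.0141,.0025]),z)[:2].round(4),ray(S,proj(S,[.6465,-.0201,.0025]),z)[:2].round(4),'piv',ray(T,proj(T,[.5686,.243,.022]),z)[:2].round(4),ray(S,proj(S,[.5682,.2454,.022]),z)[:2].round(4))
for uv in((238,188),(290,242)):print(ray(T,uv,0).round(3))
```

```text
[[-0.0, 0.921, 0.389], [0.002, 0.389, -0.921], [-1.0, 0.0, -0.002]] z heading -67.09193190348006
0.13 [ 0.5652 -0.2203  0.13  ] [ 0.5715 -0.2306  0.13  ]
0.135 [ 0.5645 -0.2196  0.135 ] [ 0.5695 -0.2245  0.135 ]
0.14 [ 0.5639 -0.2189  0.14  ] [ 0.5676 -0.2183  0.14  ]
0 ringc [ 0.6453 -0.0141] [ 0.6475 -0.0221] piv [0.5714 0.2467] [0.5755 0.2341]
0.005 ringc [ 0.6445 -0.0141] [ 0.6455 -0.0181] piv [0.5708 0.2458] [0.5739 0.2367]
0.01 ringc [ 0.6436 -0.0141] [ 0.6434 -0.014 ] piv [0.5701 0.245 ] [0.5722 0.2392]
0.02 ringc [ 0.6418 -0.0141] [ 0.6392 -0.0059] piv [0.5689 0.2433] [0.5689 0.2444]
0.03 ringc [ 0.6401 -0.0141] [0.6351 0.0021] piv [0.5676 0.2417] [0.5655 0.2495]
[0.592 0.084 0.   ]
[ 0.388 -0.104  0.   ]
```

```bash
python3 -m crank '18 48 -5 0 0 -4 1; 18 48 -5 0 0 -4 1; 18 48 -5 0 0 -4 1; 18 48 -5 0 0 -4 1; 18 48 -5 0 0 -4 1; 18 48 -5 0 0 -4 1; 18 48 -5 0 0 -4 1; 18 48 -5 0 0 -4 1; 18 48 -5 0 0 -4 1; 18 48 -5 0 0 0 1'; python3 -c "
from plant import status;print(status.read_state()['joint_positions'].round(2))"
```

```text
time: 1.1
ee_pos: [0.3987, -0.0617, 0.1826]
eef_rot: [0.554, 0.439, -0.554, 0.439]
ft_force: [0.5, -0.3, 0.5]
opening: 0.0856
[-0.45 -0.17  2.07 -0.    1.25  1.35]
```

```bash
python3 -m crank '17 44 -12 0 0 0 1; 17 44 -12 0 0 0 1; 17 44 -12 0 0 0 1; 17 44 -12 0 0 0 1; 17 44 -12 0 0 0 1; 17 44 -12 0 0 0 1; 14 39 -12 0 0 0 1; 0 0 0 0 0 0 1'
cat > head.py <<'E'
from h import *
from scipy.spatial.transform import Rotation as Ro
s=status.read_state();R=Ro.from_quat(s['eef_rot']).as_matrix();print('t',round(s['time'],2),'tcp',s['ee_pos'].round(4),'x',R[:,0].round(3),'heading+90',(np.degrees(np.arctan2(R[1,2],R[0,2]))+90).round(2),'F',s['ft_force'].round(1),'M',s['ft_torque'].round(2),'op',s['opening'].round(4),'q6',s['joint_positions'][5].round(2))
E
python3 head.py
```

```text
time: 1.9
ee_pos: [0.5139, 0.2431, 0.0962]
eef_rot: [-0.552, -0.442, 0.554, -0.44]
ft_force: [-0.1, -1.3, -0.7]
opening: 0.0857Traceback (most recent call last):
  File "head.py", line 3, in <module>
    s=status.read_state();R=Ro.from_quat(s['eef_rot']).as_matrix();print('t',round(s['time'],2),'tcp',s['ee_pos'].round(4),'x',R[:,0].round(3),'heading+90',(np.degrees(np.arctan2(R[1,2],R[0,2]))+90).round(2),'F',s['ft_force'].round(1),'M',s['ft_torque'].round(2),'op',s['opening'].round(4),'q6',s['joint_positions'][5].round(2))
                                                                                                                                                                                                                                                                            ^^^^^^^^^^^^^^^^^^
AttributeError: 'float' object has no attribute 'round'
```

```bash
sed -i "s/s\['opening'\].round(4)/round(float(s['opening']),4)/" head.py; python3 -m crank '0 0 -20 0 0 0 1; 0 0 -20 0 0 0 1; 0 0 -20 0 0 0 1; 0 0 -15 0 0 0 1; 0 0 -8 0 0 0 1; 0 0 -4 0 0 0 1; 0 0 0 0 0 0 1; 0 0 0 0 0 0 1'; python3 head.py
python3 - <<'E'
from h import *
c=cam('top');np.save('pics/top1.npy',c,allow_pickle=True);c2=cam('side');np.save('pics/side1.npy',c2,allow_pickle=True)
a=cv2.resize(c['frame'][160:240,160:240],None,fx=5,fy=5,interpolation=2);b=cv2.resize(c2['frame'][230:330,180:280],None,fx=4,fy=4,interpolation=2)
cv2.imwrite('pics/g1.png',np.hstack([a,b]))
E
```

```text
time: 2.7
ee_pos: [0.5152, 0.2394, 0.0125]
eef_rot: [0.554, 0.44, -0.553, 0.44]
ft_force: [-0.1, -0.9, 0.1]
opening: 0.0855
t 2.7 tcp [0.5152 0.2394 0.0125] x [ 0.001  0.    -1.   ] heading+90 -13.09 F [-0.1 -0.9  0.1] M [ 0.03  0.01 -0.09] op 0.0855 q6 2.03
```

View pics/g1.png

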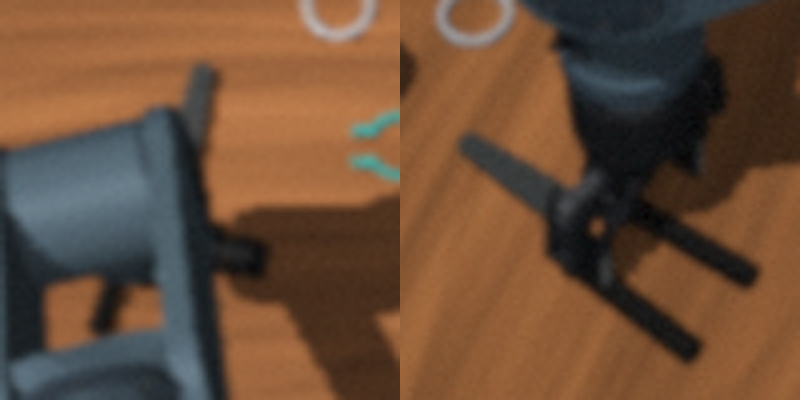

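```bash
python3 -m crank '0 0 6 0 0 0 1; 5 7 0 0 0 0 1; 0 7 0 0 0 0 1; 0 0 0 0 0 0 1; 0 0 -10 0 0 0 1; 0 0 -8 0 0 0 1; 0 0 -3 0 0 0 1; 0 0 0 0 0 0 1; 0 0 0 0 0 0 1'; python3 head.py
```

```text
time: 3.7
ee_pos: [0.5194, 0.2531, -0.0036]
eef_rot: [-0.554, -0.44, 0.554, -0.44]
ft_force: [-0.3, -0.1, 0.1]
opening: 0.0853
t 3.7 tcp [ 0.5194  0.2531 -0.0036] x [-0.001 -0.    -1.   ] heading+90 -13.11 F [-0.3 -0.1  0.1] M [-0.01 -0.05  0.1 ] op 0.0853 q6 2.05
```

```bash
python3 -m crank '0 0 0 0 0 0 0.6; 0 0 0 0 0 0 0.55; 0 0 0 0 0 0 0.51; 0 0 0 0 0 0 0.5; 0 0 0 0 0 0 0.5; 0 0 0 0 0 0 0.5' 45; python3 head.py
```

```text
time: 4.3
ee_pos: [0.5203, 0.2535, -0.002]
eef_rot: [0.554, 0.44, -0.553, 0.44]
ft_force: [-1.3, 0.1, 6.6]
opening: 0.0641
t 4.3 tcp [ 0.5203  0.2535 -0.002 ] x [ 0.001  0.    -1.   ] heading+90 -13.09 F [-1.3  0.1  6.6] M [-0.15  0.36 -0.01] op 0.0641 q6 2.05
```

```bash
python3 -m crank '0 0 3 0 0 0 0.5; 0 0 10 0 0 0 0.5; 0 0 25 0 0 0 0.5; 0 0 35 0 0 0 0.5; 0 0 25 0 0 0 0.5; 0 -30 0 0 0 2 0.5; 0 -45 0 0 0 3 0.5; 0 -45 0 0 0 0 0.5; 0 -45 0 0 0 0 0.5; 0 -45 0 0 0 0 0.5'; python3 -m crank '-10 -25 0 0 0 0 0.5; -10 0 0 0 0 0 0.5; -10 0 0 0 0 0 0.5; 0 0 0 0 0 0 0.5'; python3 head.py
python3 - <<'E'
from h import *
c=cam('top');np.save('pics/top2.npy',c,allow_pickle=True);c2=cam('side');np.save('pics/side2.npy',c2,allow_pickle=True)
a=cv2.resize(c['frame'][130:250,200:320],None,fx=3.3,fy=3.3,interpolation=2);b=cv2.resize(c2['frame'][140:260,200:320],None,fx=3.3,fy=3.3,interpolation=2)
cv2.imwrite('pics/g2.png',np.hstack([a,b]))
E
```

```text
time: 5.3
ee_pos: [0.5193, 0.0417, 0.0954]
eef_rot: [0.534, 0.463, -0.534, 0.464]
ft_force: [-0.0, 0.3, -1.7]
opening: 0.0641
time: 5.7
ee_pos: [0.4879, 0.0193, 0.0946]
eef_rot: [-0.534, -0.464, 0.534, -0.463]
ft_force: [0.4, -0.3, -1.8]
opening: 0.0641
t 5.7 tcp [0.4879 0.0193 0.0946] x [-0.001  0.001 -1.   ] heading+90 -8.06 F [ 0.4 -0.3 -1.8] M [ 0.05  0.03 -0.01] op 0.0641 q6 1.51
```

View pics/g2.png

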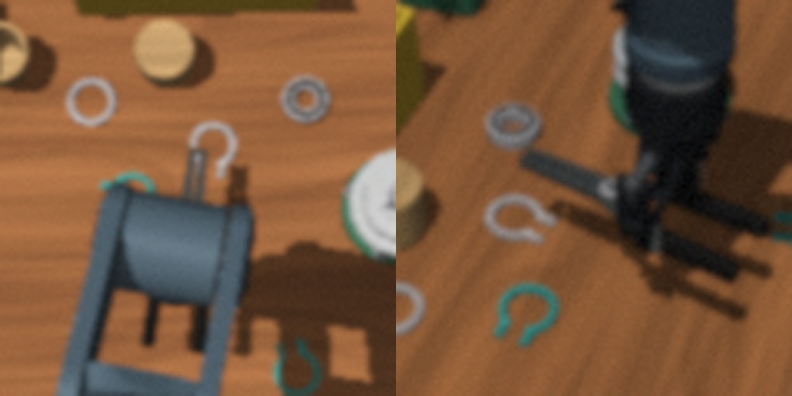

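```bash
python3 -m crank '-9 -6 0 0 0 0 0.5; -9 -6 0 0 0 0 0.5; 0 0 -30 0 0 0 0.5; 0 0 -30 0 0 0 0.5; 0 0 -15 0 0 0 0.5; 0 0 -3 0 0 0 0.5; 0 0 0 0 0 0 0.5; 0 0 0 0 0 0 0.5'; python3 head.py
python3 - <<'E'
from h import *
c=cam('top');np.save('pics/top3.npy',c,allow_pickle=True);c2=cam('side');np.save('pics/side3.npy',c2,allow_pickle=True)
a=cv2.resize(c['frame'][155:205,240:290],None,fx=8,fy=8,interpolation=2);b=cv2.resize(c2['frame'][180:230,210:260],None,fx=8,fy=8,interpolation=2)
cv2.imwrite('pics/g3.png',np.hstack([a,b]))
E
```

```text
time: 6.6
ee_pos: [0.4723, 0.006, 0.0177]
eef_rot: [0.534, 0.463, -0.534, 0.464]
ft_force: [-0.0, 0.5, -1.8]
opening: 0.0644
t 6.6 tcp [0.4723 0.006  0.0177] x [ 0.002 -0.    -1.   ] heading+90 -8.09 F [-0.   0.5 -1.8] M [-0.06  0.02  0.05] op 0.0644 q6 1.47
```

View pics/g3.png

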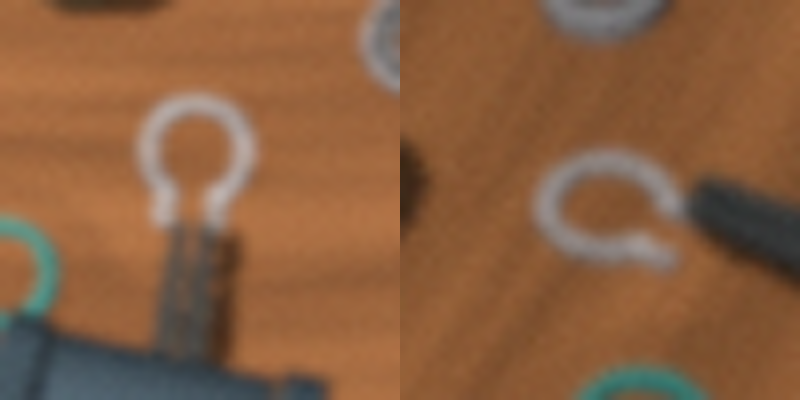

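```bash
cat > m3.py <<'E'
from h import *
from m import up,W,big
import sys
T=np.load(sys.argv[1],allow_pickle=True).item();zu=float(sys.argv[2]);zj=zu+.013
bx=(255,165,24,36);im=up(T,bx).astype(int)
rb=im[:,:,2]-im[:,:,0];br=im[:,:,0]
jaw=(rb<25)&(br<105)
pts=[]
for r in range(8*8,34*8,4):
    x=np.where(jaw[r,4*2:150])[0]
    if len(x)>30: pts.append(((x.min()+x.max())/2+8,r,x.max()-x.min()))
pts=np.array(pts);w=W(T,bx,pts[:,:2],zj)
for p,q in list(zip(pts,w))[::3]:print(p[1],p[2],q.round(4))
k=(pts[:,2]<75)
f=np.polyfit(w[k,0],w[k,1],1);print('jaw axis yaw',np.degrees(np.arctan(f[0])).round(2),'y at x=.6,.616,.62',np.polyval(f,[.6,.616,.62]).round(4),'front x',w[:,0].max().round(4))
E
python3 m3.py pics/top3.npy .0197 | grep -v -e grips -e dir -e range -e pivot -e ring -e circle -e end -e bbox
python3 - <<'E' | tail -40
from h import *
from m import W
T=np.load('pics/top3.npy',allow_pickle=True).item()
im=T['frame'].astype(int);print('B channel');print(im[168:188,258:272,0]);print('R-B');print((im[:,:,2]-im[:,:,0])[178:200,256:272])
E
```

```text
220.0 43.0 [ 0.5704 -0.0084  0.0327]
232.0 47.0 [ 0.5649 -0.0078  0.0327]
244.0 46.0 [ 0.5594 -0.0075  0.0327]
256.0 46.0 [ 0.5539 -0.0064  0.0327]
268.0 53.0 [ 0.5484 -0.0047  0.0327]
jaw axis yaw -8.33 y at x=.6,.616,.62 [-0.013  -0.0154 -0.016 ] front x 0.5704
 [142 146 116  81  64  64  64  62  64  74 111 149 149 114]
 [148 137  96  67  59  62  62  62  61  66  95 142 160 130]
 [153 136  91  66  60  60  60  59  60  63  88 135 162 137]
 [150 134  88  60  59  60  58  59  60  63  90 136 156 135]
 [144 134  95  64  57  59  58  60  60  68  98 142 151 120]
 [137 138 113  77  62  61  60  60  64  79 119 151 140  99]
 [122 149 141 110  75  61  60  68  86 114 148 157 127  82]
 [101 143 162 139  95  68  67  90 130 158 162 142 102  72]
 [ 93 138 165 150 105  73  74 110 153 173 152 112  79  64]
 [ 95 138 163 141 100  73  79 114 151 158 123  85  71  66]
 [101 146 159 133  94  71  76 108 143 138 107  77  71  69]
 [ 94 133 150 128  91  73  75 101 132 132 100  75  70  69]
 [ 81 101 109  96  81  72  73  86 107 107  81  63  66  70]
 [ 72  75  75  76  72  70  68  74  78  70  58  51  59  67]
 [ 71  70 
[... 946 characters left out ...]
  16  32  46  55  73  89  94]
 [ 92  93  92  77  46  24  31  32  16  19  44  55  61  73  88  92]
 [ 90  91  89  68  36  19  32  29  15  19  44  53  58  73  86  90]
 [ 91  90  85  63  30  18  29  28  13  14  32  44  54  73  90  92]
 [ 93  93  84  57  23  12  26  23  12  14  28  40  54  75  90  95]
 [ 94  94  84  52  17  11  17  14  10  18  29  40  55  77  90  93]
 [ 93  93  80  48  17   9  16  12   7  16  30  41  54  73  89  92]
 [ 93  91  76  43  15  13  18   9   6  18  32  43  54  77  90  94]
 [ 79  79  66  37  14  15  17   9   6  16  35  46  59  80  95 100]
 [ 38  45  39  18  10  18  18   9   7  17  36  47  61  83  98 101]
 [ -7  -1   2  -7  -2   8  10   2   2  15  30  45  64  85  99 102]]
```

Run:
```python
from h import *
T=np.load('pics/top3.npy',allow_pickle=True).item();S=np.load('pics/side3.npy',allow_pickle=True).item()
B=T['frame'][:,:,0].astype(float);rb=T['frame'][:,:,2].astype(float)-B
def wc(v,c):return (v*c).sum()/v.sum()
print('gap rows:')
for r in range(174,180):
    row=np.clip(B[r]-75,0,None);l=wc(row[256:263],np.arange(256,263));q=wc(row[264:271],np.arange(264,271));print(r,round(l,2),round(q,2),ray(T,((l+q)/2,r),.005).round(4))
print('jaw');P=[]
for r in range(184,194):
    row=np.clip(45-rb[r],0,None);a=259;m=wc(row[258:269],np.arange(258,269));P.append(ray(T,(m,r),.0327));
P=np.array(P);f=np.polyfit(P[:,0],P[:,1],1);print(np.degrees(np.arctan(f[0])),np.polyval(f,[.58,.6,.612]).round(4))
print('front',ray(T,(263.8,182),.0327).round(4),'ring back/ends rows x:',ray(T,(264,166.5),.005).round(4),ray(T,(264,180.6),.005).round(4))
# side: jaw tip end & ring gap mid
print('side tip',ray(S,((690-400)/8+210,200/8+180),.0327).round(4),'ends',ray(S,((678-400)/8+210,205/8+180),.005).round(4),ray(S,((655-400)/8+210,252/8+180),.005).round(4))
```

```text
gap rows:
174 258.16 269.42 [ 0.6419 -0.013   0.005 ]
175 258.35 269.32 [ 0.6381 -0.0131  0.005 ]
176 258.63 269.07 [ 0.6343 -0.0131  0.005 ]
177 259.32 268.49 [ 0.6305 -0.0132  0.005 ]
178 259.94 267.65 [ 0.6268 -0.0127  0.005 ]
179 260.13 267.05 [ 0.623  -0.0119  0.005 ]
jaw
-13.458457470747256 [-0.0109 -0.0157 -0.0186]
front [ 0.6074 -0.0125  0.0327] ring back/ends rows x: [ 0.6703 -0.0144  0.005 ] [ 0.6169 -0.0133  0.005 ]
side tip [ 0.6044 -0.008   0.0327] ends [ 0.6181 -0.0267  0.005 ] [ 0.6166 -0.0018  0.005 ]
```

```bash
python3 -m crank '8 0 0 0 0 0 0.5; 7.5 1.3 0 0 0 0 0.5; 0 0 -10 0 0 0 0.5; 0 0 0 0 0 0 0.5; 0 0 0 0 0 0 0.5'; python3 head.py
python3 - <<'E'
from h import *
c=cam('top');np.save('pics/top4.npy',c,allow_pickle=True);c2=cam('side');np.save('pics/side4.npy',c2,allow_pickle=True)
F=sum(cam('top')['frame'].astype(float) for _ in range(4))/4;G=sum(cam('side')['frame'].astype(float) for _ in range(4))/4
a=cv2.resize(F[163:203,244:284],None,fx=10,fy=10,interpolation=2);b=cv2.resize(G[185:225,222:262],None,fx=10,fy=10,interpolation=2)
cv2.imwrite('pics/g4.png',np.hstack([a,b]));np.save('pics/F4.npy',F);np.save('pics/G4.npy',G)
rb=F[:,:,2]-F[:,:,0]
print(F[172:190,256:272,0].astype(int));print(rb[172:200:2,256:272].astype(int))
E
```

```text
time: 7.2
ee_pos: [0.4862, 0.0078, 0.006]
eef_rot: [-0.534, -0.464, 0.534, -0.463]
ft_force: [-0.4, -0.4, -1.3]
opening: 0.0642
t 7.2 tcp [0.4862 0.0078 0.006 ] x [-0.002  0.    -1.   ] heading+90 -8.08 F [-0.4 -0.4 -1.3] M [-0.03 -0.04  0.02] op 0.0642 q6 1.48
[[ 79 120 150 139  97  67  61  63  62  63  61  65  97 143 159 133]
 [ 80 124 153 137  90  62  59  61  60  60  61  64  89 137 161 138]
 [ 77 119 150 135  90  62  59  60  62  60  61  63  89 136 158 135]
 [ 75 113 145 134  96  65  58  59  59  59  59  66  99 143 152 121]
 [ 70 100 136 142 114  79  62  60  58  59  64  81 119 150 142  99]
 [ 66  85 122 148 143 109  75  63  62  68  88 119 150 157 128  83]
 [ 65  73 104 145 160 135  92  67  67  89 128 157 164 143 105  72]
 [ 69  69  93 134 156 138  94  67  71 101 143 163 149 113  82  67]
 [ 71  74  94 132 148 124  83  60  65  88 115 124 109  85  71  69]
 [ 73  75  99 134 141 110  72  56  63  75  85  85  77  71  70  69]
 [ 72  75  96 125 126  97  65  55  64  74  79  73  70  69  70  70]
 [ 70  70  81  97  96  81  61  58  66  73  71  64  64  67  70  70]
 [ 70  71  72  75  76  71  61  60 
[... 725 characters left out ...]
   9  15  20  11   2   6  34  75 101 107 107]
 [108 107 104  85  51  20  17  16  10  12  27  53  85 102 106 106]
 [106 106 100  77  39  14  15  13   8  18  36  59  84  99 102 102]
 [ 99  97  87  55  21  10  14  10   7  16  35  57  80  94  97  98]
 [ 93  91  74  41  14   9  11   6   6  17  38  59  78  90  92  91]
 [ 85  81  57  24   7   8   8   3   6  19  47  73  88  93  93  94]
 [ 13  19  11  -1  -3   0   0   0   6  22  48  74  90  93  94  93]
 [-24 -23 -22 -22 -20 -20 -18 -18 -14 -10   0  17  33  46  56  66]
 [-27 -26 -26 -25 -25 -24 -24 -24 -23 -22 -24 -22 -22 -20 -19 -14]][ WARN:0@5.907] global loadsave.cpp:1063 imwrite_ Unsupported depth image for selected encoder is fallbacked to CV_8U.
```

View pics/g4.png

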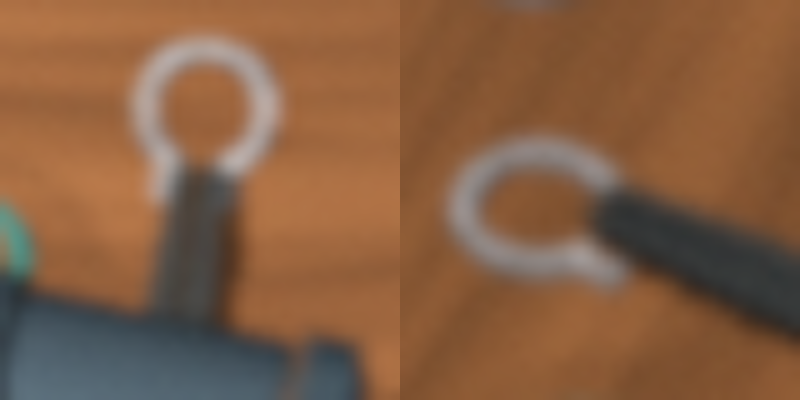

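```bash
python3 -m crank '0.5 -0.5 0 0 0 0 0.5; 0 0 -2 0 0 0 0.5; 0 0 -2 0 0 0 0.5; 0 0 -1.5 0 0 0 0.5;  0 0 -1.5 0 0 0 0.5; 0 0 0 0 0 0 0.5; 0 0 0 0 0 0 0.5'; python3 head.py;python3 head.py
```

```text
time: 8.4
ee_pos: [0.4875, 0.0071, -0.0003]
eef_rot: [-0.534, -0.464, 0.534, -0.463]
ft_force: [0.2, 0.7, -1.9]
opening: 0.0644
t 8.4 tcp [ 4.875e-01  7.100e-03 -3.000e-04] x [-0.  0. -1.] heading+90 -8.09 F [ 0.2  0.7 -1.9] M [ 0.05  0.   -0.05] op 0.0644 q6 1.48
t 8.4 tcp [ 4.875e-01  7.100e-03 -3.000e-04] x [-0.  0. -1.] heading+90 -8.09 F [ 0.2  0.7 -1.9] M [ 0.05  0.   -0.05] op 0.0644 q6 1.48
```

```bash
python3 -m crank '0 0 -1 0 0 0 0.5; 0 0 0 0 0 0 0.45; 0 0 0.3 0 0 0 0.4; 0 0 0.3 0 0 0 0.36; 0 0 0.3 0 0 0 0.32; 0 0 0.3 0 0 0 0.28; 0 0 0.3 0 0 0 0.25; 0 0 0.2 0 0 0 0.25; 0 0 0 0 0 0 0.25'; python3 head.py
python3 - <<'E'
from h import *
F=sum(cam('top')['frame'].astype(float) for _ in range(2))/2;G=sum(cam('side')['frame'].astype(float) for _ in range(2))/2
a=cv2.resize(F[163:203,244:284],None,fx=10,fy=10,interpolation=2);b=cv2.resize(G[185:225,222:262],None,fx=10,fy=10,interpolation=2)
cv2.imwrite('pics/g5.png',np.hstack([a,b]).clip(0,255).astype(np.uint8))
E
```

```text
time: 9.3
ee_pos: [0.4879, 0.007, 0.0005]
eef_rot: [0.534, 0.463, -0.534, 0.464]
ft_force: [0.2, -1.7, 0.7]
opening: 0.0537
t 9.3 tcp [0.4879 0.007  0.0005] x [ 0.001 -0.    -1.   ] heading+90 -8.1 F [ 0.2 -1.7  0.7] M [-0.13 -0.08 -0.05] op 0.0537 q6 1.48
```

View pics/g5.png

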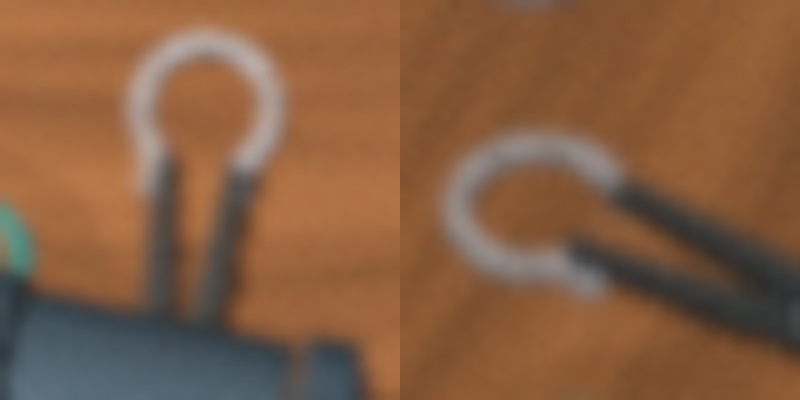

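```bash
python3 -m crank '0 0 0.5 0 0 0 0.22; 0 0 0.3 0 0 0 0.18; 0 0 0.3 0 0 0 0.15; 0 0 0.2 0 0 0 0.12; 0 0 0.2 0 0 0 0.1; 0 0 0 0 0 0 0.05; 0 0 0 0 0 0 0.05; 0 0 0 0 0 0 0.05'; python3 head.py
```

```text
time: 10.3
ee_pos: [0.4873, 0.0072, 0.0018]
eef_rot: [-0.534, -0.464, 0.534, -0.463]
ft_force: [-0.8, -0.4, -0.3]
opening: 0.0474
t 10.3 tcp [0.4873 0.0072 0.0018] x [-0.001  0.    -1.   ] heading+90 -8.09 F [-0.8 -0.4 -0.3] M [-0.05  0.16 -0.  ] op 0.0474 q6 1.48
```

```bash
python3 -m crank '0 0 3 0 0 0 0.05; 0 0 8 0 0 0 0.05; 0 0 15 0 0 0 0.05; 0 0 25 0 0 0 0.05; 0 0 25 0 0 0 0.05; 0 0 25 0 0 0 0.05; 0 0 25 0 0 0 0.05; 0 0 20 0 0 0 0.05; 0 0 9 0 0 0 0.05; 0 0 0 0 0 0 0.05'; python3 head.py
python3 - <<'E'
from h import *
F=sum(cam('top')['frame'].astype(float) for _ in range(2))/2;G=sum(cam('side')['frame'].astype(float) for _ in range(2))/2
np.save('pics/F6.npy',F);np.save('pics/G6.npy',G)
a=cv2.resize(F[150:210,240:320],None,fx=5,fy=5,interpolation=2);b=cv2.resize(G[110:190,220:300],None,fx=5,fy=5,interpolation=2)
a=cv2.copyMakeBorder(a,0,100,0,0,0)
cv2.imwrite('pics/g6.png',np.hstack([a,b]).clip(0,255).astype(np.uint8))
E
```

```text
time: 11.3
ee_pos: [0.4885, 0.0069, 0.1584]
eef_rot: [0.535, 0.463, -0.533, 0.464]
ft_force: [-0.1, -0.4, -2.2]
opening: 0.0476
t 11.3 tcp [0.4885 0.0069 0.1584] x [ 0.003 -0.001 -1.   ] heading+90 -8.09 F [-0.1 -0.4 -2.2] M [ 0.03  0.1  -0.02] op 0.0476 q6 1.48
```

View pics/g6.png

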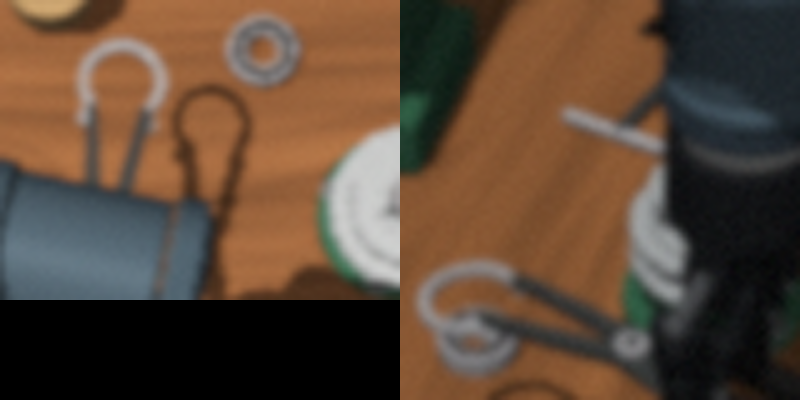

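```bash
cat > fit.py <<'E'
from h import *
from scipy.optimize import least_squares
def circ(F,c,box,z,th,front,r0,k=8):
    x,y,w,h=box;im=cv2.resize(F[y:y+h,x:x+w].astype(np.float32),None,fx=k,fy=k,interpolation=cv2.INTER_CUBIC)
    m=((im[:,:,0]>th)&(im[:,:,2]-im[:,:,0]<55)).astype(np.uint8)
    q=max(cv2.findContours(m,cv2.RETR_EXTERNAL,cv2.CHAIN_APPROX_NONE)[0],key=cv2.contourArea)[:,0,:]
    ws=np.array([ray(c,((p[0]+.5)/k-.5+x,(p[1]+.5)/k-.5+y),z) for p in q])
    cx=ws[:,0].max()-r0;cy=ws[:,1].mean()
    for _ in range(6):
        d=np.hypot(ws[:,0]-cx,ws[:,1]-cy);g=(abs(d-r0)<.004)&(ws[:,0]>cx-front)
        f=least_squares(lambda p:np.hypot(ws[g,0]-p[0],ws[g,1]-p[1])-p[2],[cx,cy,r0],loss='soft_l1',f_scale=.0007).x;cx,cy=f[:2]
    return f,g.sum()
E
python3 - <<'E'
from fit import *
T=np.load('pics/top0.npy',allow_pickle=True).item();S=np.load('pics/side0.npy',allow_pickle=True).item()
F=np.load('pics/F6.npy');G=np.load('pics/G6.npy')
for th in(90,110,125):print('ring top',circ(F,T,(253,155,23,24),.1605,th,.012,.029))
a,b=(324.4,187.9),(284.07,137.8)
print('shaft',ray(T,a,.135).round(4),ray(S,b,.135).round(4))
print(T['frame'][183:195,318:332].mean(2).astype(int));print(S['frame'][133:146,277:292].mean(2).astype(int))
E
```

```text
ring top (array([ 0.6420909 , -0.01458491,  0.03035096]), np.int64(262))
ring top (array([ 0.64222072, -0.01450486,  0.03023434]), np.int64(262))
ring top (array([ 0.642377  , -0.01440045,  0.02925083]), np.int64(252))
shaft [ 0.567  -0.2182  0.135 ] [ 0.569  -0.2231  0.135 ]
[[201 200 194 185 182 178 177 173 176 173 174 186 197 201]
 [202 196 189 179 175 179 184 181 173 162 157 170 189 200]
 [199 191 181 180 183 188 191 191 188 174 158 150 167 189]
 [189 180 177 184 189 186 187 189 190 185 167 141 137 163]
 [176 168 178 187 189 181 174 177 187 190 178 146 123 135]
 [165 162 175 187 188 177 163 163 180 190 180 153 121 121]
 [162 158 176 185 189 182 171 174 184 192 182 154 119 111]
 [155 155 171 184 189 188 185 187 191 188 178 146 113 104]
 [135 140 162 176 185 188 189 189 188 181 158 127 108 113]
 [136 135 145 156 169 178 180 180 172 161 136 114 111 136]
 [169 160 146 139 142 150 153 152 143 130 114 110 128 162]
 [193 186 173 150 133 125 123 125 121 114 112 122 151 185]]
[[ 81  81  80  77  69  61  56  55  49  48  53  68  83  89  89]
 [ 81  81  84  86  90  91  96  92  90  92  87  89  95  90  94]
 [ 83  84  93 105 116 125 127 132 130 128 125 115 105  95  92]
 [ 80  88 102 123 136 141 144 144 142 146 142 135 118 107  94]
 [ 88  99 115 134 145 148 144 134 137 143 148 145 132 111  97]
 [101 109 127 141 149 146 139 131 134 142 149 147 139 118 101]
 [116 119 131 142 150 152 144 140 142 145 147 145 135 122 113]
 [132 122 131 138 146 151 150 149 145 149 146 141 133 126 125]
 [138 124 122 132 141 146 150 150 150 147 145 135 124 121 133]
 [137 119 111 120 129 138 145 146 144 142 132 119 103 105 125]
 [139 115 102 105 113 122 128 131 128 125 113  97  83  84 110]
 [139 113  96  96  99 108 108 109 111 101  95  84  76  79 100]
 [144 120  98  91  94  99  99  98  96  93  86  78  71  84 112]]
```

```bash
python3 -m crank '-5 -14 0 0 0 0 0.05; -10 -27 0 0 0 0 0.05; -12 -32 0 0 0 0 0.05; -12 -32 0 0 0 0 0.05; -12 -32 0 0 0 0 0.05; -12 -32 0 0 0 0 0.05; -9 -24 0 0 0 0 0.05; -3.6 -11 0 0 0 0 0.05; 0 0 0 0 0 0 0.05; 0 0 0 0 0 0 0.05'; python3 head.py
python3 - <<'E'
from fit import *
T=np.load('pics/top0.npy',allow_pickle=True).item()
F=sum(cam('top')['frame'].astype(float) for _ in range(3))/3;G=sum(cam('side')['frame'].astype(float) for _ in range(3))/3
np.save('pics/F7.npy',F);np.save('pics/G7.npy',G)
a=cv2.resize(F[165:215,300:350],None,fx=8,fy=8,interpolation=2);b=cv2.resize(G[105:155,260:310],None,fx=8,fy=8,interpolation=2)
cv2.imwrite('pics/g7.png',np.hstack([a,b]).clip(0,255).astype(np.uint8))
E
```

```text
time: 12.5
ee_pos: [0.4118, -0.1961, 0.1563]
eef_rot: [0.534, 0.464, -0.534, 0.463]
ft_force: [-0.3, 0.2, -1.8]
opening: 0.0473
t 12.5 tcp [ 0.4118 -0.1961  0.1563] x [-0.001  0.001 -1.   ] heading+90 -8.11 F [-0.3  0.2 -1.8] M [0.01 0.11 0.01] op 0.0473 q6 1.01
```

View pics/g7.png

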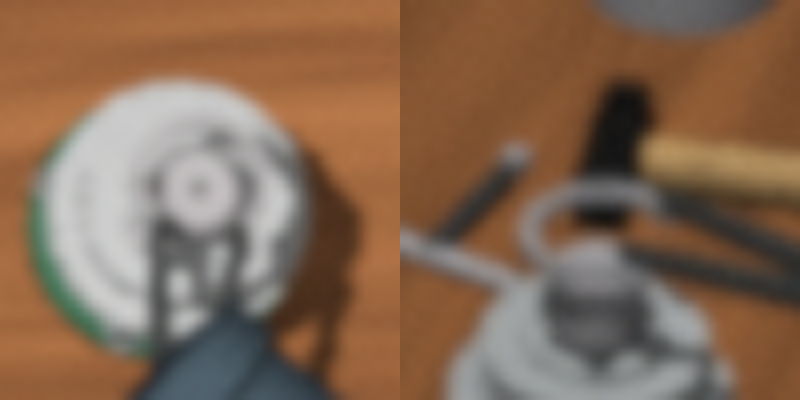

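Run:
```python
from h import *
from scipy.optimize import least_squares
T=np.load('pics/top0.npy',allow_pickle=True).item();S=np.load('pics/side0.npy',allow_pickle=True).item()
F=np.load('pics/F7.npy');G=np.load('pics/G7.npy')
zu=.1563-.0018
print('shaft side',ray(S,(284.3,137.7),.135).round(4),'shaft top',ray(T,(324.5,188),.135).round(4))
# side: brightness ridge of ring along radial rays from guess centre
def ridge(I,c,ctr,z,angs,r=np.linspace(.018,.033,61)):
    out=[]
    for a in angs:
        v=[]
        for q in r:
            u=proj(c,[ctr[0]+q*np.cos(a),ctr[1]+q*np.sin(a),z]);v.append(cv2.getRectSubPix(I.astype(np.float32),(1,1),tuple(map(float,u)))[0,0])
        v=np.array(v);i=v.argmax();w=np.clip(v-v.max()+ (v.max()-v.min())*.35,0,None);out.append((np.degrees(a),(w*r).sum()/w.sum(),v.min(),v.max(),r[i]))
    return np.array(out)
for I,c,ctr,n in((G[:,:,0],S,(.569,-.2231),'side'),(F[:,:,0],T,(.5666,-.2185),'top')):
    o=ridge(I,c,ctr,zu+.004,np.radians(np.arange(-150,151,15)));print(n);print(o.round(4))
print(G[124:140,272:296,0].astype(int));
print(F[177:196,312:338,0].astype(int))
```

```text
shaft side [ 0.5686 -0.2238  0.135 ] shaft top [ 0.5666 -0.2185  0.135 ]
side
[[-1.500000e+02  2.060000e-02  4.559010e+01  8.295190e+01  2.000000e-02]
 [-1.350000e+02  2.080000e-02  4.779330e+01  9.998480e+01  2.050000e-02]
 [-1.200000e+02  2.100000e-02  5.664470e+01  1.140326e+02  2.100000e-02]
 [-1.050000e+02  2.080000e-02  6.257530e+01  1.084846e+02  2.000000e-02]
 [-9.000000e+01  2.010000e-02  3.201160e+01  1.071434e+02  1.920000e-02]
 [-7.500000e+01  1.990000e-02  2.658010e+01  1.029689e+02  1.800000e-02]
 [-6.000000e+01  1.950000e-02  3.232100e+01  1.040263e+02  1.800000e-02]
 [-4.500000e+01  1.970000e-02  5.072940e+01  1.057629e+02  1.920000e-02]
 [-3.000000e+01  2.010000e-02  5.374690e+01  1.088024e+02  1.800000e-02]
 [-1.500000e+01  2.070000e-02  5.341440e+01  1.085021e+02  2.020000e-02]
 [ 0.000000e+00  2.170000e-02  5.183650e+01  1.130096e+02  2.100000e-02]
 [ 1.500000e+01  2.370000e-02  5.898810e+01  1.184245e+02  2.280000e-02]
 [ 3.000000e+01  2.620000e-02  6.943130e+01  1.223646e+02  2.600000e-02]
 [ 4.500000e+01  2.880000e-02  5.139920e+01  1.251619e+02  2.820000e-02]

[... 5038 characters left out ...]
92 184 155
  128 134 166 189 198 190 158 113]
 [202 204 204 200 187 177 163 148 154 176 186 189 185 185 190 189 177 148
  130 146 171 191 200 192 158 115]
 [202 204 203 196 186 174 161 142 136 156 175 187 189 189 188 180 160 135
  135 158 178 193 197 182 146 110]
 [203 206 201 193 180 166 146 119 103 117 147 170 179 180 173 159 136 119
  136 167 187 197 193 167 130 100]
 [202 204 201 192 181 167 138  99  78  84 107 135 150 153 144 129 105  95
  118 162 189 192 178 148 116  92]
 [202 205 202 196 187 172 137  96  79  81  87 104 118 119 119 112  96  81
  103 154 184 176 150 122 102  88]
 [196 203 205 201 191 172 135  97  92  96  93  94  98 107 124 131 111  85
   99 149 178 163 126 103  98  83]]
```

Run:
```python
from h import *
from scipy.optimize import least_squares
T=np.load('pics/top0.npy',allow_pickle=True).item();S=np.load('pics/side0.npy',allow_pickle=True).item()
F7=np.load('pics/F7.npy');D=F7.mean(2)-T['frame'].mean(2)
print(D[177:196,312:338].astype(int))
F=np.load('pics/F6.npy')[:,:,0];G=np.load('pics/G6.npy')[:,:,0];G7=np.load('pics/G7.npy')[:,:,0]
def pts(I,c,ctr,z,angs):
    out=[];r=np.linspace(.017,.034,69)
    for a in np.radians(angs):
        v=np.array([cv2.getRectSubPix(I.astype(np.float32),(1,1),tuple(map(float,proj(c,[ctr[0]+q*np.cos(a),ctr[1]+q*np.sin(a),z]))))[0,0] for q in r])
        w=np.clip(v-v.max()+(v.max()-v.min())*.4,0,None);q=(w*r).sum()/w.sum();out.append([ctr[0]+q*np.cos(a),ctr[1]+q*np.sin(a)])
    return np.array(out)
def fit(I,c,ctr,z,angs):
    for _ in range(4):
        p=pts(I,c,ctr,z,angs);f=least_squares(lambda k:np.hypot(p[:,0]-k[0],p[:,1]-k[1])-k[2],[*ctr,.025],loss='soft_l1',f_scale=.0007).x;ctr=f[:2]
    return f.round(4),(np.hypot(p[:,0]-f[0],p[:,1]-f[1])-f[2]).round(4)
A=np.arange(-120,106,15)
print('F6 top',fit(F,T,(.6422,-.0145),.1605,A))
print('G6 side',fit(G,S,(.6442,-.0185),.1605,np.arange(-100,60,10)))
print('G7 side',fit(G7,S,(.567,-.219),.1585,np.arange(-120,61,10)))
T0=T['frame'][:,:,0];S0=S['frame'][:,:,0]
print('bench top',fit(T0,T,(.645,-.014),.004,A),'\nbench side',fit(S0,S,(.6465,-.019),.004,A))
```

```text
[[   1    2    1    1    1    0    0    1    1    1    2    0    0    1
     1    1    0    1    1    1    0    0    0    0    0    0]
 [   0    0    0    0    1    0    1    1    0   -1   -2   -2   -2   -4
    -1   -1    0    0    0    0    0    2    0    2   -2    1]
 [  -1    0    1    0    0    3    2    0   -2   -6   -9  -12  -14  -13
   -12   -9   -7   -2   -2   -1    0    1    2    2    1    0]
 [   0    0    0    0    1    0   -1   -3   -7  -14  -19  -21  -24  -26
   -28  -25  -20  -16   -7   -4    0   -1    0    0    3    2]
 [   0    1    0    0    0   -3   -7   -7  -10  -15  -19  -21  -26  -32
   -49  -52  -42  -30  -19  -15  -15  -13   -3    0    0   -1]
 [   0    0   -1    0    0   -6  -10  -11   -7   -5  -10  -11  -16  -34
   -54  -62  -55  -41  -36  -34  -38  -36  -18   -5    1    0]
 [   1    1    0    0   -3  -11  -12  -15   -9   -7   -9   -5  -10  -18
   -32  -33  -28  -30  -32  -35  -43  -53  -42  -17   -4    0]
 [   0    0    0   -2   -5  -13  -16  -14  -16   -9   -4   -1   -3   -3
    -4   -3   -2   -9  -22  -29  -36  -56  -57  -37  -26  -19]
 [   0    0    1   -
[... 1857 characters left out ...]
   ,
       -0.0002, -0.0004]))
G7 side (array([ 0.5656, -0.2144,  0.0262]), array([-0.0008,  0.0008,  0.0016,  0.0006, -0.0002, -0.0009, -0.0007,
        0.    , -0.0002, -0.0003, -0.    ,  0.0002,  0.0003,  0.0002,
        0.0003,  0.0003,  0.0001,  0.    , -0.0023]))
bench top (array([ 0.6447, -0.014 ,  0.0222]), array([ 0.0001, -0.0002,  0.0002, -0.0001, -0.    ,  0.0002, -0.0001,
       -0.0002, -0.0002,  0.    ,  0.0002,  0.0002,  0.0002, -0.0001,
       -0.0002, -0.    ])) 
bench side (array([ 0.6464, -0.0188,  0.0221]), array([ 0.0002, -0.0002, -0.0002,  0.    , -0.0001,  0.0001,  0.0002,
        0.0001, -0.    , -0.0001,  0.    , -0.    , -0.    , -0.0002,
       -0.0001,  0.0003]))
```

Run:
```python
from h import *
T=np.load('pics/top0.npy',allow_pickle=True).item();S=np.load('pics/side0.npy',allow_pickle=True).item()
b=np.array([.0018,-.005,0])
def tri(a,s,bb=b):
    return min(((np.linalg.norm(ray(T,a,z)-ray(S,s,z)+bb),z,ray(T,a,z)) for z in np.arange(0,.25,.0005)),key=lambda q:q[0])
print('jawL',tri((257.6,171),(235.6,173.6)));print('jawR',tri((270.4,172.5),(243,166.6)))
print('ring',tri(proj(T,[.6424,-.0142,.1605]),proj(S,[.6374,-.0094,.1605])))
print('shaft',tri((324.5,188),(284.3,137.7)))
print('ring7',tri(proj(T,[.5655,-.2175,.1585]),proj(S,[.5656,-.2144,.1585])))
# F7 top: ring left edge & back edge from the difference image; predicted columns/rows of ring outer/inner for centre
for z in(.148,.158):
  for d in((0,0),):
    c=np.array([.5666,-.2185]);print(z,'outer L,R',proj(T,[c[0],c[1]+.028,z]).round(2),proj(T,[c[0],c[1]-.028,z]).round(2),'back',proj(T,[c[0]+.028,c[1],z]).round(2),'inner L,R,back',proj(T,[c[0],c[1]+.022,z]).round(2),proj(T,[c[0],c[1]-.022,z]).round(2),proj(T,[c[0]+.022,c[1],z]).round(2))
```

```text
jawL (np.float64(0.0005994848639897354), np.float64(0.1595), array([0.62589123, 0.00742049, 0.1595    ]))
jawR (np.float64(0.002372142644978251), np.float64(0.15), array([ 0.62148674, -0.03570397,  0.15      ]))
ring (np.float64(0.0035845860201181505), np.float64(0.1495), array([ 0.64451257, -0.01419332,  0.1495    ]))
shaft (np.float64(0.00024671811454631074), np.float64(0.1355), array([ 0.56657564, -0.21844271,  0.1355    ]))
ring7 (np.float64(0.00029709422400078886), np.float64(0.1515), array([ 0.56646229, -0.21850083,  0.1515    ]))
0.148 outer L,R [316.69 187.66] [333.36 187.31] back [324.7  179.27] inner L,R,back [318.48 187.62] [331.57 187.34] [324.77 181.03]
0.158 outer L,R [317.05 187.24] [333.83 186.89] back [325.11 178.8 ] inner L,R,back [318.84 187.21] [332.03 186.93] [325.18 180.57]
```

```bash
python3 -m crank '0 -1.2 0 0 0 0 0.05; 0 0 -5 0 0 0 0.05; 0 0 -5 0 0 0 0.05; 0 0 -5 0 0 0 0.05; 0 0 -5 0 0 0 0.05; 0 0 0 0 0 0 0.05; 0 0 0 0 0 0 0.05'; python3 head.py; python3 -m crank '0 0 -4 0 0 0 0.05; 0 0 -4 0 0 0 0.05; 0 0 0 0 0 0 0.05; 0 0 0 0 0 0 0.05'; python3 head.py
```

```text
time: 13.5
ee_pos: [0.4118, -0.1981, 0.1367]
eef_rot: [-0.534, -0.464, 0.534, -0.463]
ft_force: [-0.0, 0.1, -1.9]
opening: 0.0479
t 13.5 tcp [ 0.4118 -0.1981  0.1367] x [-0.  0. -1.] heading+90 -8.1 F [-0.   0.1 -1.9] M [0.03 0.08 0.  ] op 0.0479 q6 1.0
time: 13.9
ee_pos: [0.4119, -0.198, 0.1288]
eef_rot: [-0.534, -0.464, 0.534, -0.463]
ft_force: [0.0, 0.4, -1.8]
opening: 0.0475
t 13.9 tcp [ 0.4119 -0.198   0.1288] x [-0.  0. -1.] heading+90 -8.09 F [ 0.   0.4 -1.8] M [ 0.05  0.04 -0.01] op 0.0475 q6 1.0
```

```bash
python3 -m crank '0 0 -3 0 0 0 0.05; 0 0 -3 0 0 0 0.05; 0 0 -3 0 0 0 0.05; 0 0 0 0 0 0 0.05; 0 0 0 0 0 0 0.05'; python3 head.py; python3 -m crank '0 0 -2 0 0 0 0.05; 0 0 -2 0 0 0 0.05; 0 0 0 0 0 0 0.05; 0 0 0 0 0 0 0.05'; python3 head.py
```

```text
time: 14.4
ee_pos: [0.4119, -0.1981, 0.1198]
eef_rot: [-0.534, -0.464, 0.534, -0.463]
ft_force: [-0.6, 0.7, -0.6]
opening: 0.0476
t 14.4 tcp [ 0.4119 -0.1981  0.1198] x [-0.  0. -1.] heading+90 -8.1 F [-0.6  0.7 -0.6] M [-0.04  0.11  0.02] op 0.0476 q6 1.0
time: 14.8
ee_pos: [0.4119, -0.1981, 0.1159]
eef_rot: [-0.534, -0.464, 0.534, -0.463]
ft_force: [0.1, 0.4, -2.3]
opening: 0.0473
t 14.8 tcp [ 0.4119 -0.1981  0.1159] x [-0.  0. -1.] heading+90 -8.09 F [ 0.1  0.4 -2.3] M [-0.    0.06 -0.01] op 0.0473 q6 1.0
```

```bash
for i in 1; do python3 -m crank '0 0 -2 0 0 0 0.05; 0 0 0 0 0 0 0.05; 0 0 0 0 0 0 0.05'|grep -e ft -e pos; python3 -m crank '0 0 -1.5 0 0 0 0.05; 0 0 0 0 0 0 0.05'|grep -e ft -e pos;python3 -m crank '0 0 0 0 0 0 0.05'|grep -e ft -e pos; python3 -m crank '0 0 -1.5 0 0 0 0.05; 0 0 0 0 0 0 0.05'|grep -e ft -e pos; python3 -m crank '0 0 0 0 0 0 0.05'|grep -e ft -e pos; done
python3 - <<'E'
from h import *
F=sum(cam('top')['frame'].astype(float) for _ in range(3))/3;G=sum(cam('side')['frame'].astype(float) for _ in range(3))/3
np.save('pics/F8.npy',F);np.save('pics/G8.npy',G)
print(G[126:160,270:298].mean(2).astype(int))
E
```

```text
ee_pos: [0.4119, -0.1981, 0.1139]
ft_force: [0.5, 0.6, -1.7]
ee_pos: [0.4119, -0.1981, 0.1123]
ft_force: [0.2, -0.0, -1.2]
ee_pos: [0.4119, -0.1981, 0.1124]
ft_force: [0.7, -0.2, -2.5]
ee_pos: [0.4119, -0.198, 0.1108]
ft_force: [1.1, -0.7, -0.7]
ee_pos: [0.4119, -0.1981, 0.1109]
ft_force: [0.1, 0.2, -3.0]
[[ 80  74  65  67  73  82  88  90  91  90  82  70  47  29  23  20  20  22
   25  45  75  95 105 108 111 111 109 110]
 [ 71  62  54  55  68  79  86  91  91  90  80  64  39  26  22  21  20  21
   24  38  61  75  81  85  87  90  91  92]
 [ 61  53  50  55  72  84  89  93  89  88  79  59  37  22  19  19  18  17
   24  39  54  64  65  65  65  66  69  72]
 [ 53  48  52  65  78  90  93  92  88  86  78  57  34  20  16  17  16  17
   28  46  66  73  70  63  62  61  59  62]
 [ 50  53  67  81  87  90  91  90  87  84  77  56  31  16  14  15  15  20
   34  61  81  87  83  78  75  73  70  68]
 [ 55  68  80  88  91  93  90  87  85  85  76  58  34  16  16  14  16  22
   42  71  88  93  94  91  87  86  82  80]
 [ 68  80  90  91  93  92  90  86  86  82  78  63  42  28  23  22  24  31
   53  77  92  94
[... 2485 characters left out ...]
140 121 109 109 117 129 141 151 155 160 161 161 162 160 158 159 159 156
  146 136 131 136 132 124 103  79  74  78]
 [142 136 127 117 112 112 118 129 137 145 152 155 157 157 157 157 156 157
  150 144 134 126 119 105  90  79  77  86]
 [147 143 143 140 131 119 107 104 110 119 126 133 135 138 137 137 135 136
  130 123 113 104  93  87  85  83  83  85]
 [149 145 147 153 151 141 124 112 108 105 102 105 108 108 109 109 107 109
  102  98  93  89  89  90  96  99  91  85]
 [155 147 147 150 155 156 149 144 137 127 116 111 107 100  98  96  97 100
   97  93  95  98 103 112 117 117 110 102]
 [158 154 148 147 150 155 160 162 162 157 153 149 136 123 119 118 118 123
  119 114 118 126 127 129 131 133 136 135]]
```

```bash
python3 -m crank '0 0 -1.5 0 0 0 0.05; 0 0 0 0 0 0 0.05'|grep -e ft -e pos; python3 -m crank '0 0 0 0 0 0 0.05'|grep -e ft -e pos;  python3 -m crank '0 0 0 0 0 0 0.05'|grep -e ft;python3 -m crank '0 0 -1.5 0 0 0 0.05; 0 0 0 0 0 0 0.05'|grep -e ft -e pos; python3 -m crank '0 0 0 0 0 0 0.05'|grep -e ft -e pos; python3 -m crank '0 0 0 0 0 0 0.05'|grep -e ft
```

```text
ee_pos: [0.4119, -0.1981, 0.1093]
ft_force: [-0.2, -0.3, -1.3]
ee_pos: [0.4119, -0.1981, 0.1094]
ft_force: [-1.3, 0.3, -2.3]
ft_force: [0.8, 0.0, -2.0]
ee_pos: [0.4119, -0.1981, 0.1078]
ft_force: [0.1, -0.7, -1.8]
ee_pos: [0.4119, -0.1981, 0.1079]
ft_force: [-0.3, -0.7, -0.9]
ft_force: [-0.3, -0.9, -1.2]
```

```bash
for k in 1 2 3; do python3 -m crank '0 0 0 0 0 0 0.05'|grep ft; done; echo; python3 -m crank '0 0 -1 0 0 0 0.05'|grep -e ft -e pos; for k in 1 2 3 4; do python3 -m crank '0 0 0 0 0 0 0.05'|grep ft; done; echo;  python3 -m crank '0 0 -1 0 0 0 0.05'|grep -e ft -e pos; for k in 1 2 3 4; do python3 -m crank '0 0 0 0 0 0 0.05'|grep ft; done; python3 head.py
```

```text
ft_force: [0.8, 0.1, -1.5]
ft_force: [-0.3, 0.2, -3.0]
ft_force: [1.0, 0.1, -0.9]

ee_pos: [0.412, -0.1982, 0.107]
ft_force: [0.2, -0.6, -1.0]
ft_force: [-0.1, -0.4, -1.5]
ft_force: [-0.3, -0.8, -1.9]
ft_force: [-0.1, 1.4, -2.0]
ft_force: [1.1, 0.5, -1.6]

ee_pos: [0.412, -0.1982, 0.106]
ft_force: [1.0, 0.3, -1.4]
ft_force: [0.6, -1.2, -1.3]
ft_force: [0.5, -0.5, -0.9]
ft_force: [0.8, -0.2, -1.4]
ft_force: [-0.4, -0.7, -1.8]
t 18.1 tcp [ 0.412  -0.1981  0.106 ] x [ 0.  0. -1.] heading+90 -8.09 F [-0.4 -0.7 -1.8] M [-0.03 -0.   -0.03] op 0.0478 q6 1.0
```

Run:
```python
from h import *
F=sum(cam('top')['frame'].astype(float) for _ in range(3))/3;G=sum(cam('side')['frame'].astype(float) for _ in range(3))/3
np.save('pics/F9.npy',F);np.save('pics/G9.npy',G)
a=cv2.resize(F[172:202,309:339],None,fx=13,fy=13,interpolation=2);b=cv2.resize(G[128:168,264:304],None,fx=10,fy=10,interpolation=2)
a=cv2.copyMakeBorder(a,0,10,0,0,0)
m=np.hstack([a,b]).clip(0,255);m=((m/255)**.8*255)
cv2.imwrite('pics/g9.png',m.astype(np.uint8));print(m.shape)
```

```text
(400, 790, 3)
```

View pics/g9.png

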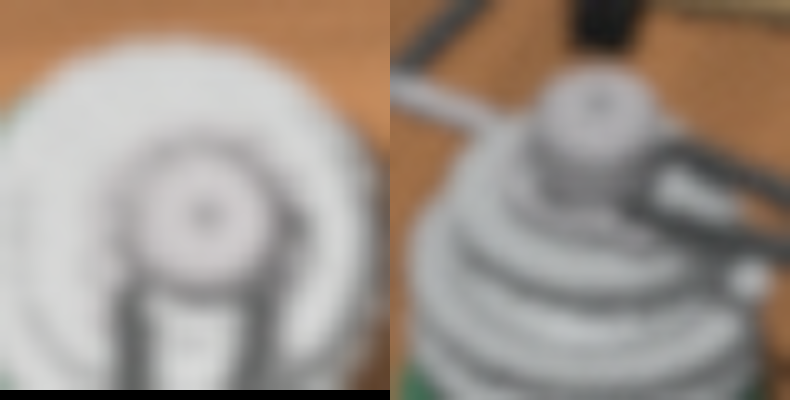

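```bash
for z in -0.5 -0.5 -0.5; do :; done; python3 -m crank '0 0 -0.6 0 0 0 0.05'|grep -e pos; for k in 1 2 3 4 5; do python3 -m crank '0 0 0 0 0 0 0.05'|grep ft; done; echo;  python3 -m crank '0 0 -0.6 0 0 0 0.05'|grep -e ft -e pos; for k in 1 2 3 4 5; do python3 -m crank '0 0 0 0 0 0 0.05'|grep ft; done; python3 head.py
```

```text
ee_pos: [0.412, -0.1982, 0.1054]
ft_force: [0.1, -0.1, -0.9]
ft_force: [-1.3, -1.2, -0.6]
ft_force: [-0.1, -1.0, -0.3]
ft_force: [0.3, 0.1, -1.1]
ft_force: [-0.4, -0.2, -1.0]

ee_pos: [0.412, -0.1981, 0.1048]
ft_force: [-0.5, -0.5, -0.6]
ft_force: [0.6, -0.7, -0.7]
ft_force: [0.4, 0.5, -0.3]
ft_force: [0.3, -1.4, -1.5]
ft_force: [-0.2, 0.4, -0.9]
ft_force: [-0.4, 0.0, -1.2]
t 19.6 tcp [ 0.412  -0.1981  0.1048] x [ 0.  0. -1.] heading+90 -8.09 F [-0.4  0.  -1.2] M [-0.02 -0.   -0.07] op 0.0476 q6 1.0
```

```bash
python3 -m crank '0 0 -0.6 0 0 0 0.05'|grep -e pos; for k in 1 2 3 4 5; do python3 -m crank '0 0 0 0 0 0 0.05'|grep ft; done; python3 head.py; echo;  python3 -m crank '0 0 -0.6 0 0 0 0.05'|grep -e ft -e pos; for k in 1 2 3 4 5; do python3 -m crank '0 0 0 0 0 0 0.05'|grep ft; done; python3 head.py
```

```text
ee_pos: [0.412, -0.1981, 0.1042]
ft_force: [0.4, -0.4, -1.7]
ft_force: [0.1, 0.1, -0.6]
ft_force: [0.4, -0.2, -1.7]
ft_force: [-0.5, -0.4, -0.8]
ft_force: [-0.8, -0.2, -0.8]
t 20.2 tcp [ 0.412  -0.1981  0.1042] x [ 0. -0. -1.] heading+90 -8.09 F [-0.8 -0.2 -0.8] M [-0.02 -0.07 -0.01] op 0.0473 q6 1.0

ee_pos: [0.412, -0.1981, 0.1036]
ft_force: [-1.6, 0.4, -1.0]
ft_force: [-0.1, 0.4, -0.5]
ft_force: [-0.1, 0.7, -0.8]
ft_force: [-0.5, 0.9, -0.4]
ft_force: [-0.9, -0.2, -1.7]
ft_force: [-1.4, -0.1, -0.3]
t 20.8 tcp [ 0.4119 -0.1981  0.1036] x [-0.  0. -1.] heading+90 -8.09 F [-1.4 -0.1 -0.3] M [-0.01 -0.01 -0.04] op 0.0473 q6 1.0
```

Run:
```python
from h import *
S=np.load('pics/side0.npy',allow_pickle=True).item()
G=sum(cam('side')['frame'].astype(float) for _ in range(4))/4;F=sum(cam('top')['frame'].astype(float) for _ in range(2))/2;np.save('pics/F10.npy',F)
np.save('pics/G10.npy',G)
for n,z in(('G8',.1109),('G9',.106),('G10',.1036)):
    I=np.load(f'pics/{n}.npy')[:,:,0]
    P=I[150:162,294:306];w=np.clip(P-95,0,None);yy,xx=np.mgrid[150:162,294:306]
    print(n,z,'end spot',((w*xx).sum()/w.sum()).round(2),((w*yy).sum()/w.sum()).round(2),w.sum().round())
    # jaw (dark) centre rows at several columns right of shaft
    print('  near jaw rows',[round(float((np.clip(75-I[143:158,c],0,None)*np.arange(143,158)).sum()/np.clip(75-I[143:158,c],0,None).sum()),2) for c in(292,294,296,298)])
print(np.load('pics/G9.npy')[146:162,288:306,0].astype(int));print(G[146:162,288:306,0].astype(int))
b=np.array([.0018,-.005,0]);h=np.radians(-8.1);u=np.array([np.cos(h),np.sin(h),0]);v=np.array([-u[1],u[0],0])
c=np.array([.5667,-.2185,0])+b
for z in(.104,.1065,.109):
    print(z,'end L',proj(S,c-.031*u+.018*v+[0,0,z]).round(2),'end R',proj(S,c-.031*u-.018*v+[0,0,z]).round(2),'back',proj(S,c+.025*u+[0,0,z]).round(2),'left',proj(S,c+.025*v+[0,0,z]).round(2))
```

```text
G8 0.1109 end spot 297.14 158.31 1302.0
  near jaw rows [148.44, 147.53, 147.23, 146.99]
G9 0.106 end spot 296.97 158.53 1112.0
  near jaw rows [148.17, 147.69, 147.84, 147.27]
G10 0.1036 end spot 296.97 158.55 1123.0
  near jaw rows [148.3, 148.08, 147.72, 147.03]
[[ 80  78  97 128 145 138 119  97  80  65  56  48  50  49  52  55  54  54]
 [ 70  73  97 126 142 144 139 128 113  95  77  60  47  46  46  50  52  52]
 [ 61  64  82 103 115 121 131 135 131 118  99  77  57  47  43  43  47  51]
 [ 63  61  63  72  78  84  97 109 113 108  96  76  61  55  47  43  46  45]
 [ 90  79  66  58  57  58  65  72  79  81  72  66  60  55  52  49  48  45]
 [114 106  87  70  58  55  52  51  53  57  57  55  55  56  55  54  53  50]
 [118 111  97  87  80  69  61  55  52  52  51  54  54  53  55  54  54  54]
 [121 114 114 112 104  89  75  65  61  59  64  73  73  64  54  48  49  50]
 [142 137 134 133 122 102  86  75  71  75  91 112 113  91  61  47  47  45]
 [151 144 136 128 114  98  88  78  76  89 118 141 142 114  73  49  46  44]
 [131 123 114 105  96  87  82  78  76  91 122 144 143 114  78  53  45  46]
 [105  99
[... 1144 characters left out ...]
84  80  77  93 123 143 143 116  76  52  46  46]
 [104  98  95  90  88  91  93  88  84  88 107 120 116  95  66  52  46  47]
 [ 98  93  97 101 105 113 115 111 106 100  98  92  84  68  56  48  47  48]
 [121 115 120 127 129 131 132 134 135 130 115  91  71  57  51  48  48  48]
 [147 140 140 143 140 138 142 149 155 150 130  98  71  54  49  48  48  51]
 [152 147 143 141 141 147 153 159 158 147 124  93  67  50  44  47  50  50]]
0.104 end L [289.99 152.14] end R [295.26 145.7 ] back [276.73 143.15] left [279.99 150.13]
0.1065 end L [290.04 151.51] end R [295.32 145.07] back [276.76 142.52] left [280.02 149.51]
0.109 end L [290.09 150.88] end R [295.38 144.44] back [276.79 141.89] left [280.06 148.87]
```

Run:
```python
from h import *
def cross(I,c,r0,r1,lev=85):
    v=I[r0:r1,c];k=v.argmax()
    for i in range(k,len(v)-1):
        if v[i]>=lev>v[i+1]: return r0+i+(v[i]-lev)/(v[i]-v[i+1])
    return np.nan
def crossup(I,c,r0,r1,lev=85):
    v=I[r0:r1,c]
    k=v.argmin()
    for i in range(k,len(v)-1):
        if v[i]<=lev<v[i+1]: return r0+i+(lev-v[i])/(v[i+1]-v[i])
    return np.nan
Z={'G8':.1109,'G9':.106,'G10':.1036}
for n in Z:
    I=np.load(f'pics/{n}.npy')[:,:,0]
    print(n,Z[n],'upper edge near jaw',[round(float(cross(I,c,143,153)),2) for c in range(291,299)],'lower edge',[round(float(crossup(I,c,147,156)),2) for c in range(288,294)])
    print('   ring back/left arc cols 274-284 rows 140-152 sum-profile:')
G8,G9,G10=[np.load(f'pics/{n}.npy')[:,:,0] for n in Z]
print((G10-G9)[138:156,270:300].round().astype(int))
```

```text
G8 0.1109 upper edge near jaw [147.36, 147.87, 148.19, 148.43, 148.6, 148.66, 148.53, nan] lower edge [148.72, 149.24, 149.95, 151.62, 151.59, 151.79]
   ring back/left arc cols 274-284 rows 140-152 sum-profile:
G9 0.106 upper edge near jaw [148.6, 148.82, 148.99, 149.4, 149.66, 149.83, 149.86, 149.46] lower edge [149.81, 150.21, 150.88, 151.85, 152.21, 152.77]
   ring back/left arc cols 274-284 rows 140-152 sum-profile:
G10 0.1036 upper edge near jaw [148.61, 148.92, 149.28, 149.56, 149.71, 149.89, 150.09, 149.94] lower edge [149.78, 150.27, 150.81, 151.63, 152.16, 152.8]
   ring back/left arc cols 274-284 rows 140-152 sum-profile:
[[-1  0 -1 -2  0 -1 -1  0  1  2  2  0  0 -2  1 -1 -1  0  2  0  1  1 -1  2
  -2  0  1 -2 -1  1]
 [-1  0  0  0  0  0  1  0  2  2  0  0  0  0 -1  1 -2 -1  2 -1  1  0  0  1
   0 -1 -1 -1  1  1]
 [-1 -1  0 -1 -1  0 -2  0 -1  1  2  1  0  2  1 -1 -2  1  0 -1 -1 -1  0  0
   1 -1  2  1  0  0]
 [ 3 -1 -1  2 -1 -1  1 -1 -4 -3  1  0 -1  0 -1  1  1  0  2  0  2  0 -1 -1
   1  1  2  0 -1  0]
 [-1  2 -1  3 -2  0 -2 -4 -2  0  1  0  1  2 -1  0 -1  1  0  4 -1  1  2  1
  -1 
[... 551 characters left out ...]
1  1  1  3  8
   5  3  0  2  4  1]
 [-1  1  0  1  1 -1 -1  1 -2  1 -2  2  1  0  2 -1  0  0  2 -2  2 -1  4  9
   7  2  3  9  9  8]
 [ 1  1 -1  0  0  1  2  0  1  1  0 -2  3  5  2 -1  0  0  0 -2  1 -2  0  3
   3  2  2  6 12  7]
 [ 1 -1  0  2  1 -1 -1  1  1  1  1  0  6  4  6  0 -2  0  2 -2  1 -2 -1 -2
  -1  1  3  3  6  5]
 [ 0  0  2  0 -1  2 -1  2  0  1  2  3  1  5  6  2  1  0  1  3  7  7  0 -3
  -5 -3 -1 -4  1 -1]
 [ 1  2  0  2 -2  2 -1 -1  2 -1  0  2  1  1 -1 -3  0  1  1  8 11 13  6  0
  -2 -1  0  0 -2 -4]
 [-2 -1  0  0  0  0 -1 -2  1  0 -1 -1  2 -1  0  0  0 -2 -1  4 10  8  4  2
  -2  1  0  0  0 -1]
 [ 1  1 -1  1  0 -1 -1 -3 -3 -1 -2 -1  0  1 -1  0 -1 -1  0  1  4  2  1  1
  -3  0 -1 -3 -3 -1]]
```

```bash
python3 -m crank '0 0 0 0 0 0 0.05; 0 0 0 0 0 0 0.05; 0 0 0 0 0 0 0.05'; python3 head.py; python3 -c "
from plant import ticket;print(ticket.close_job())"
```

```text
time: 21.4
ee_pos: [0.412, -0.1981, 0.1036]
eef_rot: [0.534, 0.463, -0.534, 0.463]
ft_force: [0.1, 1.1, -0.2]
opening: 0.0473
t 21.4 tcp [ 0.412  -0.1981  0.1036] x [ 0.  0. -1.] heading+90 -8.09 F [ 0.1  1.1 -0.2] M [-0.01 -0.05 -0.02] op 0.0473 q6 1.0
the job is handed in; nothing more can be done
None
```

I picked up the pliers, put their tips in the ring's gap, squeezed them to the stop and carried the spread ring to the countershaft. I then lowered it over the shaft to the hub and handed the job in at 21.4 s, still holding it squeezed. `close_job` reported no verdict.

**What the last checks showed**
- **Grip:** the opening was a steady 47.3 mm, at the stop, with grip force set to 45 N.
- **Force on the hub:** the ring rests there with about 1 N, and I saw no clear sideways force during the descent.
- **Position:** the last pictures show the ring around the shaft with a jaw on either side. Over the last 2.4 mm of descent the front ends of the jaws had almost stopped moving, so I take the ring to be seated.

**What is uncertain or disagreed**
- **Camera offset:** the side view differs from the top view by about 5 mm in y. I corrected for this using the shaft.
- **Ring height in the air:** the corrected pictures put the carried ring about 6 mm lower than the arm's position implied. First contact came only about 2 mm early, so I think the ring's back sagged a little and levelled on contact.
- **Overshoot:** I went about 2 mm past the expected contact height, which tips the pliers slightly nose-up. I did not back off, because that could have lifted the ring.
- **Levelness:** I did not measure directly whether the ring lies level. I infer it from the contact and from the back of the ring no longer moving in the last pictures.

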